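# Blow off a stone sample label

### The arm

A 6-joint arm with a two-finger parallel gripper is mounted at the origin on the work surface. World frame = base frame: x ahead of the robot, y to its left, z up, the work surface at z = 0. Lengths are in mm, angles in rad, forces in N, time in s.
With the tool pointing down it reaches from about 375 to 925 mm from the base axis. Payload 5.7 kg.
Tool frame: the origin (TCP) lies midway between the tips of the shut fingers; the grasp point (between the pads) lies robot.grasp_offset behind it (robot.grasp_offset is the distance from the TCP to the grasp point, in mm); z points along the fingers, y is the line along which they close (so a half turn about z gives the same grasp; the last joint's range is limited). The gripper opens to 85 mm and grips with 20 to 120 N. Pads are 22 mm wide; open, the fingers measure 114 mm over their backs; the gripper's body (76 mm by 85 mm) begins 54 mm behind the grasp point. The pads swing forward as they close: fully open they stand 13 mm farther back than shut.
Start: joints at [-1.229, 0.359, 1.51, -0, 1.272, -0.115], TCP at [264.628, -538.456, 231.267] pointing down, gripper open.
Joint ranges: [-2.97, 2.97], [-1.01, 2.36], [0.21, 2.38], [-0.96, 4.11], [0.2, 2.71], [-2.98, 2.98]. Speed limits (rad/s): [2.39, 2.39, 3.14, 3.14, 3.14, 3.14].

### API

Orientations are given as a unit quaternion [w, x, y, z].
In Python, from cell import robot gives the robot as it stands.
- The arm moves only by the tool send_rows, never from a script. Its arguments are lists of equal length, an entry for each row: "slide": the shift along the tool's x, y, z in mm, a list of three; "twist": the turn about the tool's z in rad; "jaw": the closure, from 0 (fully open) to 1 (shut). A call has 1 to 5 rows; each row is the pose to reach, as a shift and turn from the pose commanded when the call began, along the tool's axes at that moment; what a row does not reach only later rows make up. A row lasts 1/12 s, in which the tool goes at most 41.7 mm and 7.16 degrees, less where a joint would pass 70% of its speed; a pose out of reach is approached as far as the arm can. A call with a gripper value outside its range is refused whole. The fingers move at their own pace and stop on an object; "newtons" is the grip in N (left out, the last holds). Time passes only in rows, so rows that repeat a pose let the fingers close. It gives the time, the measured TCP pose, the force, the opening and the grip force at its end, in the units of the state.
- robot.read_state(): the state, without advancing time (a new reading comes with each control period).
- robot.read_camera(name): name is "scene" or "side" or "wrist"; returns a dict with "color" (400x640x3 uint8, red, green, blue), "K" (3x3 intrinsics, pixels), "world_from_camera" (4x4, takes a point from camera to world coordinates); the wrist camera has in their place "hand_eye" (4x4, takes a point from camera to tool coordinates, whose origin is the TCP and whose axes are the flange's). Camera axes: x right, y up, looking along -z (the intrinsics and any distortion apply to the point x, -y, -z); pixel columns grow to the right and rows downward; lengths in mm; the calibration is good to about 2 mm. A picture is of the moment at which its call begins: read the wrist's pose just before it. There is no depth.
- robot.job_done(): hands the job in; it is judged then, once.
Trained networks look in the newest picture that a camera, given by its name, has taken for a name from the list of things; names that differ only in an ending like _2 or _b are one class to them, and where a whole thing is asked for, a point or a joint stands for the part that bears it (a point fixed in the world has none). Each returns a list of dicts, best first, with "score" (0 to 1); they miss things now and then, are a little off and sometimes report something else, mostly with a low value. They report only what shows in the picture. A call takes as long as a camera call. They do not tell look-alikes from the thing itself.
- robot.outline_of(camera, label): "mask" (400x640 bool, what is visible of it) and "rect" ([left, top, width, height] in pixels, round what is visible of it).
- robot.tip_of(camera, label): "xy" ([column, row] in pixels: a listed point, or the origin of a listed thing).
The state is a dict: "time": time; "q": joint angles; "joint_velocities": joint speeds; "effort": joint torques, N m; "tool_pos": TCP position; "eef_rot": TCP orientation; "contact_force": force on the tool from outside, world axes, zero at the start; "wrist_torque": the same for the moment, N m; "width": finger opening in mm; "grasp_force": force on a finger pad.
Only numpy, scipy, OpenCV 4.12 (cv2) and the standard library are available. Lean on these libraries where they do the work, as an engineer would, in place of code of your own. Each camera call takes 0.05 s, during which the arm holds its last target. There are 200 camera calls.

### The job

Set the air valve's yellow lever half open, at 45 degrees over the green mark, and let go. Then take the green stone sample that lies label side up (its frosted end has the small corner notch) by its plain part and hold it level, label up, the middle of the frosted end straight under the nozzle, about 60 mm below the tip. Finish still holding it there in the gripper, with nothing else touching it, the valve left half open and all other things left in place.

Things in the scene. Friction and masses are not known exactly. Their poses are not given: they have to be found in the camera images.
- sample: sample to present: green stone slab 130 (x) by 50 (y) by 8 mm, 0.13 kg. Origin: middle of underside; +z label face, +x frosted end. Pale frosted band with yellow label on the last 35 mm at +x of the label face only; 10 by 10 mm notch at corner +x, -y. Rests label up on its easel, sloped 0.4 rad, frosted end low, long edges overhanging the easel by 11 mm each side, middle 50 mm above the bench
- label (a point): middle of the frosted band on the label face of the sample: (47.5, 0, 8) mm in the sample's frame
- other_sample: a second, identical slab (0.13 kg) lying label down on the other easel: from above no frosted band shows and, in its own frame (z up off the easel, +x low end), the notch is at the corner +x, +y. Leave it alone
- easel: fixed dark steel easel under the sample, 28 mm wide, 115 mm long; its rest slopes down towards +x at 0.4 rad, 50 mm high in the middle, with a 16 mm wide lip at the low end standing 6 mm over the slope. Origin: bench level under the middle. Stands at any yaw; the two easels may swap places
- other_easel: fixed, identical easel, under the other sample
- valve: fixed brass ball valve with its lever on an aluminium foot plate 100 by 70 by 8 mm; origin at bench level under the lever's axis. On the bench, 112 mm from the axis: a red mark (closed, towards -y of the valve), a green mark (half open, 45 degrees) and a white mark (fully open, towards +x)
- valve_lever (a joint): lever angle in rad about the upright axis: 0 = closed (lever points to the valve's -y), 1.57 = fully open (points to its +x), growing counter-clockwise seen from above; half open is 0.785. Starts closed or nearly so (0 to 0.35). Turning takes about 2 N at the handle; it stays where it is left
- lever_grip (a point): the place to pinch the lever: on its yellow handle, 75 mm from the axis, 78 mm above the bench. The handle is a bar 14 mm wide and 20 mm tall, from 22 to 102 mm from the axis; this point is at its mid-height and mid-width, so its top is at 88 mm
- valve_axis (a point): on the lever's upright axis, at the height of lever_grip
- nozzle: fixed air nozzle on a post: origin at bench level straight below the tip. The post (16 mm thick, 70 mm foot) stands 120 mm away on the +x side of the nozzle; a 16 mm pipe at 285 mm height joins them. Free space below the nozzle and on its -x side, towards the robot
- nozzle_tip (a point): lower tip of the brass nozzle, 220 mm above the bench, pointing straight down (z up); the nozzle is 24 mm thick
- goblet: bystander: yellow ridged onyx goblet, 80 mm wide, 134 mm tall, origin under its middle
- candle: bystander: cream stone candle pot, 68 mm wide, 50 mm tall, origin under its middle
- coasters: bystander: stack of round black and white stone coasters, 94 mm wide, 26 mm tall, origin under its middle
There are look-alikes about, which are no part of the job. Leave any pink look-alike of the sample alone. Of the things that look like the valve, the larger one is meant.

How it is judged (in metres and radians):
On the way, in this order (a step that is already met when the one before it is completed fails the run):
1. the valve stands half open and the gripper has let go of it (value of joint valve_lever between 0.655 and 0.915 rad and contact force between the fingers and valve below 0.1 N), for 0.3 s.
2. the sample is lifted off its easel in the gripper (height (world z) of label above 0.075 m and contact force between the fingers and sample above 0.5 N and contact force between sample and easel below 0.05 N), for 0.2 s.
At the end, for the whole second after the job is handed in: Sample held still in the gripper by its plain part (over 30 mm from label middle to grasp point), label up within 0.2 rad of level, label middle within 22 mm of the nozzle axis and 35 to 90 mm below the tip, touching nothing else; valve within 0.13 rad of half open; other things unmoved (25 mm) (value of joint valve_lever between 0.655 and 0.915 rad and angle between sample's own z axis and vertical below 0.2 rad and horizontal distance between label and nozzle_tip below 0.022 m and z of label in the frame of nozzle_tip between -0.09 and -0.035 m and contact force between the fingers and sample above 0.5 N and distance between the grasp point and label above 0.03 m and linear speed of sample below 0.03 m/s and contact force between sample and easel below 0.05 N and contact force between sample and other_easel below 0.05 N and contact force between sample and other_sample below 0.05 N and contact force between sample and nozzle below 0.05 N and contact force between sample and valve below 0.05 N and contact force between sample and goblet below 0.05 N and contact force between sample and candle below 0.05 N and contact force between sample and coasters below 0.05 N); the arm keeps its last pose, push and grip.
It fails at once if a bystander (the other sample, goblet, candle pot or coasters) is moved by more than 25 mm (distance of any of other_sample, goblet, candle, coasters from where it was at the start of the episode above 0.025 m).
It also fails if it takes over 51 s, if anything falls off the work surface, if the arm or the gripper's body presses on something with over 40 N, if the wrist force passes 120 N, or if a joint passes its speed limit or range.

## Working session

There is one attempt and no reset: what is moved stays moved. The work goes in short steps, Python scripts to look and compute and a tool call to move; the robot and the scene stay as the last step left them, time stands still between calls to the robot, and variables do not carry over. Pictures are saved under pics/ and viewed, at most 10 in all, crops included, and the job is handed in when it is done.

Besides the shell and the picture viewer there is one more tool, called after ">>>" as name([rows], argument=value, ...), one row to a line, values as JSON. send_rows: Moves the arm, as the interface text tells. Its arguments: {"type":"object","properties":{"slide":{"type":"array"},"twist":{"type":"array"},"jaw":{"type":"array"},"newtons":{"type":"number"}},"required":["slide","twist","jaw"]}

```bash
mkdir -p pics; ls
python3 - <<'E'
from cell import robot
import cv2,numpy as np
print(robot.read_state(), robot.grasp_offset)
ims=[]
for c in ["scene","side"]:
    d=robot.read_camera(c); cv2.imwrite(f"pics/{c}0.png",d["color"][:,:,::-1])
    print(c,d["K"],d["world_from_camera"],[k for k in d])
    for n in ["sample","other_sample","easel","valve","nozzle","goblet","candle","coasters"]:
        print(n,[(round(float(o["score"]),2),[int(v) for v in o["rect"]]) for o in robot.outline_of(c,n)])
    for n in ["label","lever_grip","valve_axis","nozzle_tip","sample","valve","easel"]:
        print(n,[(round(float(o["score"]),2),np.round(o["xy"],1).tolist()) for o in robot.tip_of(c,n)])
E
```

```text
pics
{'time': 0.0, 'q': array([-1.22911611e+00,  3.59519085e-01,  1.51145818e+00,  2.25748986e-05,
        1.27247969e+00, -1.15141953e-01]), 'joint_velocities': array([-0.00200922, -0.0010135 ,  0.00065436,  0.00066966, -0.00051917,
        0.00047139]), 'effort': array([ 6.94946593e-04, -5.27611792e+01, -2.78620040e+01, -9.24982101e-05,
        1.30686854e-02, -2.65808137e-05]), 'tool_pos': array([ 264.40524562, -537.83502123,  230.4353955 ]), 'eef_rot': array([-9.27399127e-04,  9.74027733e-01,  2.26426823e-01, -9.46418752e-05]), 'contact_force': array([-0.68477435, -0.13175447,  0.26560317]), 'wrist_torque': array([ 0.055025  , -0.01409467,  0.01007895]), 'grasp_force': 0.0, 'width': 85.75668056035273} 18.700000000000003
scene [[459.30147398   0.         316.79290785]
 [  0.         459.30147398 199.32281286]
 [  0.           0.           1.        ]] [[ 6.63811181e-01 -5.59574958e-01  4.96216265e-01  1.17380436e+03]
 [ 7.47818897e-01  5.06389047e-01 -4.29344886e-01 -4.61994169e+02]
 [-1.10278350e-02  6.56083836e-01  7.54607439e-01  1.12163104e+03]
 [ 0.00000000e+00  0.00000000e+0
[... 1583 characters left out ...]
.69, [285, 215, 19, 32]), (0.62, [330, 184, 33, 41])]
nozzle [(0.66, [311, 111, 36, 70])]
goblet [(0.58, [227, 228, 30, 50]), (0.19, [375, 184, 23, 19])]
candle [(0.82, [282, 190, 15, 20])]
coasters [(0.79, [376, 185, 22, 16])]
label [(0.76, [261.9, 372.5]), (0.72, [309.1, 307.8]), (0.26, [348.4, 215.7])]
lever_grip [(0.62, [354.4, 185.5]), (0.61, [302.5, 218.2]), (0.33, [351.9, 201.2])]
valve_axis [(0.74, [352.9, 200.4]), (0.59, [293.1, 224.0])]
nozzle_tip [(0.77, [344.7, 139.1]), (0.73, [350.2, 198.9])]
sample [(0.93, [292.0, 299.1]), (0.86, [230.0, 318.0]), (0.73, [278.8, 359.1]), (0.27, [357.1, 184.0])]
valve [(0.81, [293.3, 239.3]), (0.69, [353.2, 216.7])]
easel [(0.52, [292.2, 308.0])]
```

Run:
```python
import cv2
a=cv2.imread("pics/scene0.png")[130:380,150:450]; cv2.imwrite("pics/scene0c.png",cv2.resize(a,(720,600),interpolation=cv2.INTER_CUBIC))
a=cv2.imread("pics/side0.png")[100:400,180:430]; cv2.imwrite("pics/side0c.png",cv2.resize(a,(500,600),interpolation=cv2.INTER_CUBIC))
```

```text
(no output)
```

View pics/scene0c.png

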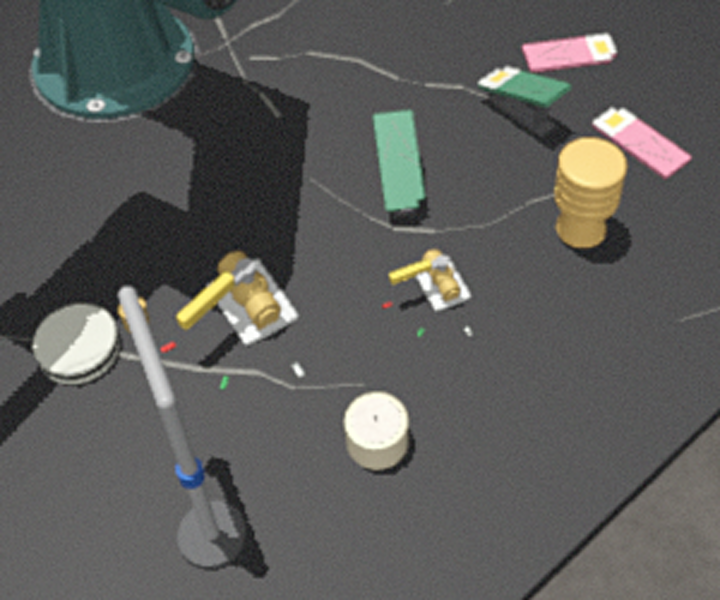

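View pics/side0c.png

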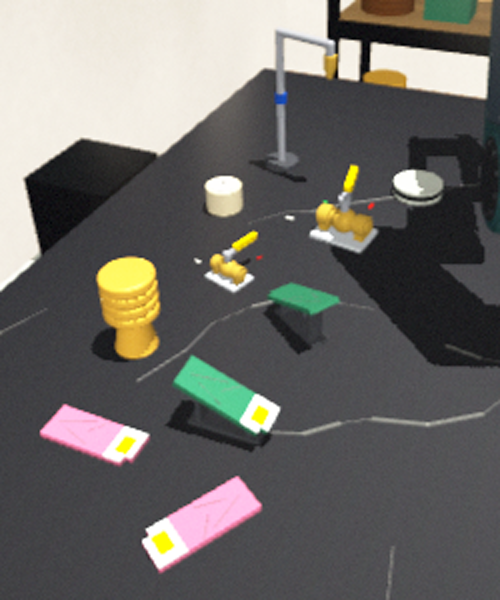

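Scene view: the sample is the green slab with its frosted end at about (358,160). The plain green slab at about (316,197) is the other sample, and the larger valve is at about (256,253), with the nozzle near (206,265). The side view agrees: label at (310,307), larger valve at (352,205), nozzle tip at (345,139).

```bash
cat > h.py <<'E'
import numpy as np,cv2
from scipy.spatial.transform import Rotation as R
def ray(K,T,uv):
    d=np.array([(uv[0]-K[0,2])/K[0,0],-(uv[1]-K[1,2])/K[1,1],-1.]); d=T[:3,:3]@d
    return T[:3,3],d/np.linalg.norm(d)
def tri(rays):
    A=0;b=0
    for o,d in rays:
        P=np.eye(3)-np.outer(d,d); A=A+P; b=b+P@o
    x=np.linalg.solve(A,b); return x,[float(round(np.linalg.norm((np.eye(3)-np.outer(d,d))@(x-o)),1)) for o,d in rays]
def plane(r,z): o,d=r; return o+d*(z-o[2])/d[2]
def proj(K,T,p):
    q=np.linalg.inv(T)@np.append(p,1); return [K[0,2]+K[0,0]*q[0]/-q[2],K[1,2]-K[1,1]*q[1]/-q[2]]
def tool_T(s):
    w,x,y,z=s["eef_rot"]; T=np.eye(4); T[:3,:3]=R.from_quat([x,y,z,w]).as_matrix(); T[:3,3]=s["tool_pos"]; return T
E
python3 - <<'E'
from cell import robot
from h import *
c={n:robot.read_camera(n) for n in["scene","side"]}
K={n:c[n]["K"] for n in c};T={n:c[n]["world_from_camera"] for n in c}
def r(n,u): return ray(K[n],T[n],u)
def full(n,u): return (150+u[0]/2.4,130+u[1]/2.4) if n=="scene" else (180+u[0]/2,100+u[1]/2)
np.set_printoptions(precision=0,suppress=True)
for n,a,b in [("label",(358,159.7),(309.1,307.8)),("samplemid",(367.1,166.2),(292,299.1)),("grip",(233.8,259.8),(354.4,185.5)),("axis",(255.2,242.9),(352.9,200.4)),("tip",(210.5,273.8),(344.7,139.1)),("tip2",full("scene",(134,326)),(344.7,139.1)),("valve",(257.6,255.7),(353.2,216.7))]:
    print(n,*tri([r("scene",a),r("side",b)]))
S=lambda u,z:plane(r("scene",full("scene",u)),z)
D=lambda u,z:plane(r("side",full("side",u)),z)
print("marks scene r,g,w",S((168,347),0),S((224,382),0),S((297,370),0))
print("marks side r,w",D((371,206),0),D((290,218),0))
print("sample high end corners side",D((194,357),78),D((174,380),78)," low",D((279,408),28),D((247,432),28))
print("other sample scene corners high",S((375,114),78),S((411,111),78),"low",S((388,211),28),S((423,206),28))
print("goblet",S((582,232),0),"candle",S((376,420),50),"coasters",S((76,342),26), "postfoot",S((212,530),0))
E
```

```text
label [428. 372.  44.] [2.5, 2.5]
samplemid [476. 368.  51.] [3.6, 3.6]
grip [ 502. -181.   85.] [0.8, 0.8]
axis [ 483. -101.   70.] [3.9, 3.9]
tip [ 580. -279.  214.] [2.9, 2.9]
tip2 [ 569. -274.  222.] [6.1, 6.1]
valve [ 481. -100.    3.] [4.6, 4.6]
marks scene r,g,w [ 464. -216.    0.] [ 546. -194.    0.] [ 590. -121.    0.]
marks side r,w [ 466. -213.    0.] [ 592. -118.    0.]
sample high end corners side [533. 344.  78.] [536. 389.  78.]  low [417. 340.  28.] [438. 390.  28.]
other sample scene corners high [397. 168.  78.] [425. 206.  78.] low [500.  99.  28.] [524. 137.  28.]
goblet [675. 275.   0.] candle [ 722. -111.   50.] coasters [ 403. -297.   26.] postfoot [ 682. -306.    0.]
```

>>> send_rows([
  [37, -22, 4],
  [74, -43, 8],
  [111, -65, 12],
  [148, -87, 16],
  [185, -108, 20],
], twist=[-0.12, -0.24, -0.36, -0.48, -0.6], jaw=[0, 0, 0, 0, 0])

```text
time: 2.12
tool_pos: [379.8, -364.0, 211.9]
eef_rot: [0.0, 0.862, 0.506, 0.0]
contact_force: [0.7, 0.3, -0.2]
width: 85.6
grasp_force: 0.0
```

```bash
cat >> h.py <<'E'
def yaw_y(T): return np.degrees(np.arctan2(T[1,1],T[0,1]))
def go(s,p,yaw=None):
    "slide and twist from state s to TCP p (world), tool y at yaw deg (mod 180)"
    T=tool_T(s); sl=T[:3,:3].T@(np.array(p,float)-T[:3,3]); tw=0
    if yaw is not None: tw=-((yaw-yaw_y(T)+90)%180-90)
    print("slide",np.round(sl,1),"twist",round(np.radians(tw),3),"n",np.linalg.norm(sl)/41.7,abs(tw)/7.16)
def show(s): print("t",round(s["time"],2),"pos",np.round(s["tool_pos"],1),"yawy",round(yaw_y(tool_T(s)),1),"z",np.round(tool_T(s)[:3,2],3),"q",np.round(s["q"],2),"F",np.round(s["contact_force"],1),"w",round(s["width"],1),"g",round(s["grasp_force"],1))
E
python3 - <<'E'
from cell import robot
from h import *
s=robot.read_state(); show(s); go(s,(490,-170,200),14)
d=robot.read_camera("wrist"); print(d["hand_eye"],d["K"])
E
```

```text
t 2.12 pos [ 379.8 -364.   211.9] yawy -29.2 z [ 0. -0. -1.] q [-0.9   0.27  1.69  0.    1.18 -0.39] F [ 0.7  0.3 -0.2] w 85.6 g 0.0
slide [223.1   1.8  11.9] twist -0.753 n 5.3580290699758875 6.027147494863384
[[ 6.08040528e-04  9.45898734e-01  3.24461424e-01  8.32621414e+01]
 [ 9.99999669e-01 -7.50693777e-04  3.14490286e-04 -8.96795729e-01]
 [ 5.41047135e-04  3.24461125e-01 -9.45898877e-01 -1.42181010e+02]
 [ 0.00000000e+00  0.00000000e+00  0.00000000e+00  1.00000000e+00]] [[282.26849659   0.         319.51126811]
 [  0.         282.26849659 198.1191693 ]
 [  0.           0.           1.        ]]
```

>>> send_rows([
  [40, 0, 2],
  [80, 0, 5],
  [120, 0, 7],
  [160, 1, 10],
  [190, 1, 12],
], twist=[-0.12, -0.24, -0.36, -0.48, -0.6], jaw=[0, 0, 0, 0, 0])

```text
time: 2.58
tool_pos: [474.6, -198.2, 200.0]
eef_rot: [-0.0, 0.674, 0.739, 0.0]
contact_force: [0.6, -0.0, 0.4]
width: 85.1
grasp_force: 0.0
```

>>> send_rows([
  [18, 28, 0],
  [18, 28, 0],
], twist=[-0.12, -0.15], jaw=[0, 0])

```text
time: 2.75
tool_pos: [503.7, -176.9, 200.3]
eef_rot: [0.001, 0.615, 0.788, 0.001]
contact_force: [0.2, -0.1, 0.3]
width: 85.2
grasp_force: 0.0
```

Run:
```python
from cell import robot
from h import *
s=robot.read_state(); show(s); d=robot.read_camera("wrist"); T=tool_T(s)@d["hand_eye"];K=d["K"]
cv2.imwrite("pics/w1.png",d["color"][:,:,::-1])
for n,z in [("lever_grip",78),("valve_axis",78),("valve",0)]:
    for o in robot.tip_of("wrist",n): print(n,round(o["score"],2),np.round(o["xy"],1),np.round(plane(ray(K,T,o["xy"]),z),1))
for o in robot.outline_of("wrist","valve_lever"): print(o["score"],o["rect"])
```

```text
t 2.75 pos [ 503.7 -176.9  200.3] yawy 14.0 z [ 0.003  0.001 -1.   ] q [-0.47  0.29  1.69  0.    1.15 -0.72] F [ 0.2 -0.1  0.3] w 85.2 g 0.0
lever_grip 0.92 [308.5 188.5] [ 491.9 -176.4   78. ]
valve_axis 0.55 [315.4 109.2] [ 480.8 -102.9   78. ]
valve 0.57 [320.2 110.3] [ 486.1 -104.7    0. ]
0.77 [298.5, 99.1, 31.1, 120.9]
```

View pics/w1.png

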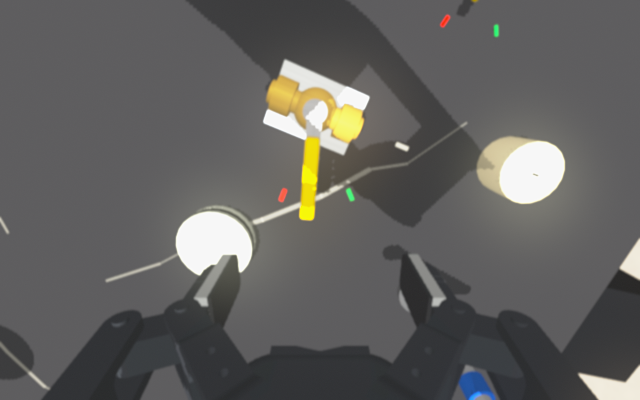

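The wrist view shows the lever running from (313,140) to (307,217), and the marks at red (283,195), green (350,194) and white (402,146).

Run:
```python
from cell import robot
from h import *
s=robot.read_state(); d=robot.read_camera("wrist"); T=tool_T(s)@d["hand_eye"];K=d["K"]
P=lambda u,z:plane(ray(K,T,u),z)[:2]
im=d["color"].astype(int); m=((im[...,0]>180)&(im[...,1]>160)&(im[...,2]<90)); m[:, :290]=0;m[:,335:]=0;m[225:]=0;m[:130]=0
pts=np.argwhere(m)[:,::-1]; W=np.array([P(p,84) for p in pts]); c=W.mean(0); v=np.linalg.svd(W-c)[2][0]; v*=-np.sign(v[1])
t=(W-c)@v; print("lever centre",c,"ang",np.degrees(np.arctan2(v[1],v[0])),"ends",c+v*t.min(),c+v*t.max(), t.max()-t.min())
M=[P(u,0) for u in[(283,195),(350,194),(402,146)]]; print(M)
from scipy.optimize import least_squares
f=lambda p: np.concatenate([np.array(M[i])-p[:2]-112*np.array([np.cos(p[2]+i*np.pi/4),np.sin(p[2]+i*np.pi/4)]) for i in range(3)])
r=least_squares(f,[482,-101,-1.7]); print(r.x[:2],np.degrees(r.x[2]),r.fun)
```

```text
lever centre [ 490.22037466 -165.1714573 ] ang -80.73759302969057 ends [ 483.89704712 -126.39769377] [ 496.94592987 -206.41162477] 81.07097195622339
[array([ 459.51157859, -220.06835908]), array([ 542.29423557, -198.87140017]), array([ 586.98742708, -125.67145248])]
[ 475.98049824 -109.08900067] -98.49565787718443 [ 0.07733974 -0.20832745 -0.31323761  0.24451986  0.23589788 -0.03619242]
```

Run:
```python
from cell import robot
from h import *
s=robot.read_state(); show(s); go(s,(491.7,-178,61),9.3)
```

```text
t 3.05 pos [ 499.2 -181.   199.9] yawy 13.4 z [-0.001  0.    -1.   ] q [-0.48  0.29  1.7  -0.    1.15 -0.71] F [ 0.5  0.2 -0.1] w 85.2 g 0.0
slide [  4.6  -6.5 138.9] twist 0.071 n 3.3364263036482837 0.5705412915147767
```

Run:
```python
from cell import robot
from h import *
s=robot.read_state(); show(s);d=robot.read_camera("wrist"); T=tool_T(s)@d["hand_eye"];K=d["K"]
P=lambda u,z:plane(ray(K,T,u),z)[:2]
im=d["color"].astype(int); m=((im[...,0]>180)&(im[...,1]>160)&(im[...,2]<90)); m[:, :290]=0;m[:,335:]=0;m[225:]=0;m[:130]=0
pts=np.argwhere(m)[:,::-1]; W=np.array([P(p,84) for p in pts]); c=W.mean(0); v=np.linalg.svd(W-c)[2][0]; v*=-np.sign(v[1])
t=(W-c)@v; print("lever centre",c,"ang",np.degrees(np.arctan2(v[1],v[0])),"axis",c+v*(t.min()-22), t.max()-t.min())
def cen(lo,hi,b):
    x,y,w,h=b; a=im[y:y+h,x:x+w]; q=np.all((a>=lo)&(a<=hi),axis=2); yx=np.argwhere(q).mean(0); return yx[1]+x,yx[0]+y
U=[cen((140,0,0),(255,110,110),(265,175,40,40)),cen((0,130,0),(120,255,140),(335,175,35,40)),cen((190,190,190),(255,255,255),(388,134,28,24))]
M=[P(u,0) for u in U]; print(np.round(U,1),np.round(M,1))
s=robot.read_state(); show(s)
```

```text
t 3.05 pos [ 499.2 -181.   199.9] yawy 13.4 z [-0.001  0.    -1.   ] q [-0.48  0.29  1.7  -0.    1.15 -0.71] F [ 0.5  0.2 -0.1] w 85.2 g 0.0
lever centre [ 490.21793484 -165.0891944 ] ang -80.75618857119956 axis [ 480.39041202 -104.70483222] 81.14605718720374
[[287.5 192.7]
 [354.9 192. ]
 [406.6 142.2]] [[ 464.4 -215.9]
 [ 547.6 -195.1]
 [ 590.9 -120.2]]
t 3.1 pos [ 499.2 -181.1  199.9] yawy 13.4 z [-0.  0. -1.] q [-0.48  0.29  1.7  -0.    1.15 -0.71] F [-0.8  0.7  0. ] w 85.1 g 0.0
```

>>> send_rows([
  [4, -6, 40],
  [4.6, -6.5, 80],
  [4.6, -6.5, 120],
  [4.6, -6.5, 138],
  [4.6, -6.5, 138],
], twist=[0.07, 0.07, 0.07, 0.07, 0.07], jaw=[0, 0, 0, 0.3, 0.6], newtons=20)

```text
time: 3.52
tool_pos: [488.6, -176.4, 58.1]
eef_rot: [-0.004, 0.647, 0.763, -0.001]
contact_force: [0.5, 0.6, -0.5]
width: 63.8
grasp_force: 0.0
```

>>> send_rows([
  [0, 0, 0],
  [0, 0, 0],
  [0, 0, 0],
  [0, 0, 0],
  [0, 0, 0],
], twist=[0, 0, 0, 0, 0], jaw=[1, 1, 1, 1, 1])

```text
time: 3.93
tool_pos: [493.9, -178.2, 63.7]
eef_rot: [0.002, 0.646, 0.763, 0.0]
contact_force: [0.4, -1.5, 6.6]
width: 13.8
grasp_force: 24.9
```

Run:
```python
from cell import robot
from h import *
s=robot.read_state(); show(s)
a=np.array([481,-104]); p=s["tool_pos"]; r=p[:2]-a; th0=np.arctan2(r[1],r[0]); rr=np.hypot(*r); print(np.degrees(th0),rr)
th1=np.radians(-53.4)
for f in np.linspace(0,1,6)[1:]:
    th=th0+f*(th1-th0); go(s,(a[0]+rr*np.cos(th),a[1]+rr*np.sin(th),p[2]),yaw_y(tool_T(s))+np.degrees(f*(th1-th0)))
```

```text
t 3.93 pos [ 493.9 -178.2   63.7] yawy 9.5 z [ 0.003 -0.002 -1.   ] q [-0.48  0.47  1.85 -0.    0.83 -0.64] F [ 0.4 -1.5  6.6] w 13.8 g 24.9
-80.16072898670318 75.30291036400476
slide [0.4 7.  0. ] twist -0.093 n 0.168625440636 0.7475063962766256
slide [ 1.4 14.   0. ] twist -0.187 n 0.33688309563856766 1.4950127925532513
slide [ 3.1 20.8  0.1] twist -0.28 n 0.5044059815442843 2.242519188829875
slide [ 5.4 27.5  0.1] twist -0.374 n 0.6708287174801645 2.9900255851065007
slide [ 8.3 33.9  0.1] twist -0.467 n 0.8357883220886907 3.7375319813831243
```

>>> send_rows([
  [0.4, 7, 0],
  [1.4, 14, 0],
  [3.1, 20.8, 0],
  [5.4, 27.5, 0],
  [8.3, 33.9, 0],
], twist=[-0.093, -0.187, -0.28, -0.374, -0.467], jaw=[1, 1, 1, 1, 1])

```text
time: 4.35
tool_pos: [526.1, -164.5, 63.7]
eef_rot: [0.002, 0.45, 0.893, -0.0]
contact_force: [-2.0, -2.8, 7.8]
width: 13.9
grasp_force: 25.1
```

>>> send_rows([
  [0, 0, 0],
  [0, 0, 0],
  [0, 0, 0],
  [0, 0, 0],
], twist=[0, 0, 0, 0], jaw=[1, 1, 1, 1])

```text
time: 4.68
tool_pos: [526.1, -164.5, 63.7]
eef_rot: [0.002, 0.451, 0.892, -0.0]
contact_force: [-0.8, -1.9, 6.8]
width: 13.7
grasp_force: 25.0
```

Run:
```python
from cell import robot
from h import *
s=robot.read_state(); show(s)
r=s["tool_pos"][:2]-np.array([481,-104]); print(np.degrees(np.arctan2(r[1],r[0])),np.hypot(*r))
```

```text
t 4.68 pos [ 526.1 -164.5   63.7] yawy 36.3 z [ 0.003 -0.002 -1.   ] q [-0.43  0.49  1.79 -0.    0.86 -1.06] F [-0.8 -1.9  6.8] w 13.7 g 25.0
-53.32055818627039 75.48419747283471
```

Open, then rise straight up and check.

>>> send_rows([
  [0, 0, 0],
  [0, 0, 0],
  [0, 0, 0],
  [0, 0, 0],
  [0, 0, 0],
], twist=[0, 0, 0, 0, 0], jaw=[0, 0, 0, 0, 0])

```text
time: 5.1
tool_pos: [524.4, -163.3, 61.8]
eef_rot: [-0.0, 0.452, 0.892, 0.0]
contact_force: [-0.4, 0.1, 0.3]
width: 73.1
grasp_force: 0.0
```

>>> send_rows([
  [0, 0, 0],
  [0, 0, -40],
  [0, 0, -80],
  [0, 0, -120],
  [0, 0, -136],
], twist=[0, 0, 0, 0, 0], jaw=[0, 0, 0, 0, 0])

```text
time: 5.52
tool_pos: [526.9, -164.5, 203.0]
eef_rot: [0.003, 0.452, 0.892, 0.0]
contact_force: [1.5, -1.1, 1.2]
width: 85.8
grasp_force: 0.0
```

>>> send_rows([
  [0, 0, 0],
  [0, 0, 0],
  [0, 0, 0],
  [0, 0, 0],
], twist=[0, 0, 0, 0], jaw=[0, 0, 0, 0])

```text
time: 5.85
tool_pos: [523.3, -163.0, 196.2]
eef_rot: [-0.002, 0.452, 0.892, -0.0]
contact_force: [-0.5, -0.4, -0.8]
width: 85.0
grasp_force: 0.0
```

Run:
```python
from cell import robot
from h import *
s=robot.read_state(); show(s);d=robot.read_camera("wrist"); T=tool_T(s)@d["hand_eye"];K=d["K"]
cv2.imwrite("pics/w2.png",d["color"][:,:,::-1])
P=lambda u,z:plane(ray(K,T,u),z)[:2]
im=d["color"].astype(int); m=((im[...,0]>180)&(im[...,1]>160)&(im[...,2]<90)).astype(np.uint8)
n,l,st,ce=cv2.connectedComponentsWithStats(m)
for i in range(1,n):
    if st[i,4]<300: continue
    pts=np.argwhere(l==i)[:,::-1]; W=np.array([P(p,84) for p in pts]); c=W.mean(0); v=np.linalg.svd(W-c)[2][0]; v*=-np.sign(v[1])
    t=(W-c)@v; print(st[i],"ang",np.degrees(np.arctan2(v[1],v[0])),"axis",c+v*(t.min()-22),t.max()-t.min())
```

```text
t 5.85 pos [ 523.3 -163.   196.2] yawy 36.3 z [-0.003  0.001 -1.   ] q [-0.43  0.32  1.66  0.    1.16 -1.06] F [-0.5 -0.4 -0.8] w 85.0 g 0.0
[ 499    0   70   80 1982] ang -44.133543266007926 axis [550.45567296  80.3201193 ] 52.6310658059106
[278  75  28  33 426] ang -71.16327536079126 axis [436.43228014 -71.41364866] 23.87256068108465
[336 121  27  32 337] ang -22.822891778838933 axis [479.21229525 -87.40943065] 27.33078889558145
[ 314  143   15   81 1077] ang -53.56878672039497 axis [ 481.10405932 -105.17817998] 77.78783100264367
```

View pics/w2.png

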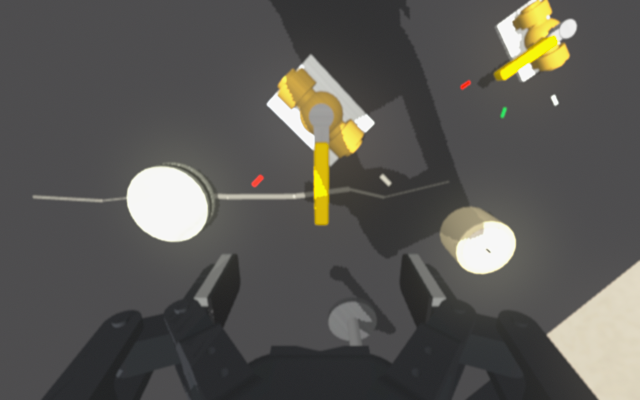

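The lever now covers the green mark, at -53.6° against a target of -53.4°. Next is the sample. I can't tilt the tool, so I plan to level the slab by gripping it, lifting it and pressing its frosted end on the fixed easel's high edge.

>>> send_rows([
  [33, 21, 0],
  [66, 43, 0],
  [100, 65, 0],
  [134, 87, 0],
  [167, 109, 0],
], twist=[0.12, 0.24, 0.36, 0.48, 0.6], jaw=[0, 0, 0, 0, 0])

```text
time: 6.32
tool_pos: [513.0, 27.5, 196.6]
eef_rot: [-0.001, 0.688, 0.726, -0.001]
contact_force: [1.6, 0.1, 0.4]
width: 85.5
grasp_force: 0.0
```

Run:
```python
from cell import robot
from h import *
s=robot.read_state(); show(s); go(s,(480,366,215),-91)
```

```text
t 6.32 pos [513.   27.5 196.6] yawy 3.1 z [-0.003  0.    -1.   ] q [-0.08  0.27  1.74  0.    1.14 -0.14] F [1.6 0.1 0.4] w 85.5 g 0.0
slide [339.8 -14.6 -18.2] twist -1.499 n 8.168774712279244 11.994911910527659
```

>>> send_rows([
  [34, -1, -3],
  [68, -3, -6],
  [102, -4, -9],
  [136, -6, -12],
  [170, -7, -14],
], twist=[0.12, 0.24, 0.36, 0.48, 0.6], jaw=[0, 0, 0, 0, 0])

```text
time: 6.73
tool_pos: [496.0, 194.7, 210.7]
eef_rot: [-0.0, 0.869, 0.494, -0.001]
contact_force: [0.6, -0.1, -1.1]
width: 85.4
grasp_force: 0.0
```

Run:
```python
from cell import robot
from h import *
s=robot.read_state(); show(s); go(s,(480,366,215),-91)
```

```text
t 6.73 pos [496.  194.7 210.7] yawy -30.7 z [-0.002 -0.001 -1.   ] q [0.24 0.28 1.68 0.   1.18 0.78] F [ 0.6 -0.1 -1.1] w 85.4 g 0.0
slide [ 139.1 -101.3   -4.3] twist 1.052 n 4.12708268382923 8.417852441356327
```

>>> send_rows([
  [28, -20, -1],
  [56, -40, -2],
  [84, -61, -3],
  [112, -81, -4],
  [139, -101, -4],
], twist=[0.12, 0.24, 0.36, 0.48, 0.6], jaw=[0, 0, 0, 0, 0])

```text
time: 7.15
tool_pos: [479.4, 365.8, 214.5]
eef_rot: [0.0, 0.976, 0.216, -0.001]
contact_force: [0.6, -0.6, 0.0]
width: 85.5
grasp_force: 0.0
```

>>> send_rows([
  [0, 0, 0],
  [0, 0, 0],
  [0, 0, 0],
  [0, 0, 0],
  [0, 0, 0],
], twist=[0.12, 0.24, 0.36, 0.43, 0.43], jaw=[0, 0, 0, 0, 0])

```text
time: 7.57
tool_pos: [479.6, 364.0, 214.2]
eef_rot: [0.001, 1.0, 0.004, -0.001]
contact_force: [-0.3, 0.0, 0.7]
width: 85.3
grasp_force: 0.0
```

>>> send_rows([
  [0, 0, 0],
  [0, 0, 0],
  [0, 0, 0],
], twist=[0, 0, 0], jaw=[0, 0, 0])

```text
time: 7.82
tool_pos: [480.3, 364.1, 215.4]
eef_rot: [0.0, 1.0, 0.006, -0.0]
contact_force: [0.4, -0.2, -0.2]
width: 85.7
grasp_force: 0.0
```

Run:
```python
from cell import robot
from h import *
s=robot.read_state(); show(s);d=robot.read_camera("wrist"); T=tool_T(s)@d["hand_eye"];K=d["K"]
cv2.imwrite("pics/w3.png",d["color"][:,:,::-1])
for n,z in [("label",39),("sample",50),("easel",0)]:
    for o in robot.tip_of("wrist",n): print(n,round(o["score"],2),np.round(o["xy"],1),np.round(plane(ray(K,T,o["xy"]),z),1))
for o in robot.outline_of("wrist","sample"): print(o["score"],o["rect"]);
```

```text
t 7.82 pos [480.3 364.1 215.4] yawy -89.3 z [-0.001 -0.    -1.   ] q [0.53 0.38 1.52 0.   1.24 2.09] F [ 0.4 -0.2 -0.2] w 85.7 g 0.0
label 0.94 [176.4 176.2] [478.3 530.4  39. ]
label 0.66 [247.4  88.9] [574.1 441.2  39. ]
label 0.55 [319.9 220.4] [424.5 363.   39. ]
sample 0.82 [316.5 183.1] [475.1 367.5  50. ]
sample 0.74 [212.7 195.7] [458.7 486.5  50. ]
sample 0.64 [249.5  43.2] [615.1 433.6  50. ]
0.92 [158.5, 158.4, 110.3, 78.2]
0.76 [219.3, 0.0, 49.4, 105.4]
0.68 [291.3, 131.4, 50.7, 97.7]
```

View pics/w3.png

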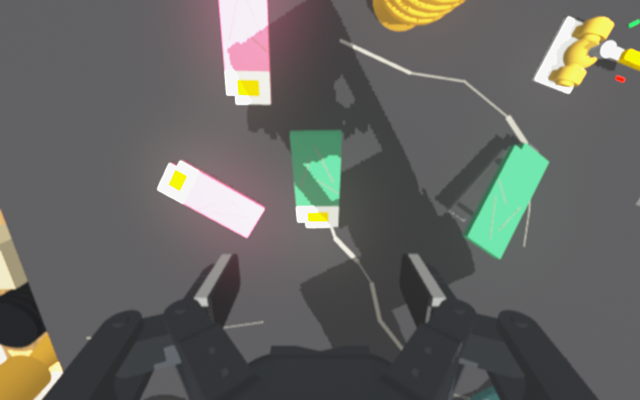

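Wrist view: the sample's high corners are at (291,131) and (342,131). The frosted low end is at (304..338,227), with the notch at lower left. I'll fit its pose from these.

Run:
```python
from cell import robot
from h import *
from scipy.optimize import least_squares
s=robot.read_state(); d=robot.read_camera("wrist"); T=tool_T(s)@d["hand_eye"];K=d["K"]
X=np.array([(-65,-25,8),(-65,25,8),(65,25,8),(65,-15,8),(55,-25,8)],float)
U=np.array([(291,131),(342,131),(338,227),(304,227),(296,221)],float)
def W(p,X): 
    return (R.from_euler("ZY",[p[2],0.4]).as_matrix()@X.T).T+[p[0],p[1],50]
f=lambda p:(np.array([proj(K,T,x) for x in W(p,X)])-U).ravel()
r=least_squares(f,[476,366,3.14]); p=r.x; print(p,np.degrees(p[2]),np.round(r.fun,1))
print("label",W(p,np.array([[47.5,0,8.]])),"grip",W(p,np.array([[-30,0,4.]])))
g=W(p,np.array([[-30,0,4.]]))[0]; show(s); go(s,g-[0,0,18.7],np.degrees(p[2])-270)
```

```text
[477.91947992 367.4823665    3.14950595] 180.45339874199172 [-0.8  1.5  0.6  1.7 -1.4 -1.7  1.  -1.8  0.6 -1.3]
label [[431.05520333 367.11150764  38.87111669]] grip [[503.99281999 367.688697    65.36679425]]
t 8.07 pos [480.5 364.2 215.9] yawy -89.4 z [ 0.  0. -1.] q [0.53 0.38 1.52 0.   1.24 2.09] F [-0.4 -0.4  0.7] w 85.3 g 0.0
slide [ 23.5  -3.2 169.3] twist 0.003 n 4.098979339213825 0.02156787928886815
```

>>> send_rows([
  [20, -3, 30],
  [23.5, -3.2, 70],
  [23.5, -3.2, 110],
  [23.5, -3.2, 145],
  [23.5, -3.2, 169],
], twist=[0, 0, 0, 0, 0], jaw=[0, 0, 0, 0, 0])

```text
time: 8.53
tool_pos: [502.4, 366.7, 43.6]
eef_rot: [0.001, 1.0, 0.005, -0.002]
contact_force: [-0.3, 0.0, -0.7]
width: 85.3
grasp_force: 0.0
```

>>> send_rows([
  [0, 0, 0],
  [0, 0, 0],
  [0, 0, 0],
  [0, 0, 0],
  [0, 0, 0],
], twist=[0, 0, 0, 0, 0], jaw=[0, 0, 1, 1, 1], newtons=45)

```text
time: 8.95
tool_pos: [505.4, 368.7, 49.2]
eef_rot: [-0.001, 1.0, 0.005, 0.002]
contact_force: [-0.6, 0.1, 0.1]
width: 51.5
grasp_force: 0.0
```

>>> send_rows([
  [0, 0, 0],
  [0, 0, 0],
], twist=[0, 0], jaw=[1, 1])

```text
time: 9.12
tool_pos: [505.4, 368.6, 49.4]
eef_rot: [-0.001, 1.0, 0.005, 0.002]
contact_force: [-0.9, 0.4, 6.4]
width: 49.1
grasp_force: 45.9
```

Run:
```python
from cell import robot
from h import *
s=robot.read_state(); show(s)
```

```text
t 9.12 pos [505.4 368.6  49.4] yawy -89.4 z [ 0.004  0.002 -1.   ] q [ 0.52  0.59  1.62 -0.    0.92  2.08] F [-0.9  0.4  6.4] w 49.1 g 45.9
```

>>> send_rows([
  [0, 0, -25],
  [0, 0, -50],
  [0, 0, -85],
  [0, 0, -110],
  [0, 0, -110],
], twist=[0, 0, 0, 0, 0], jaw=[1, 1, 1, 1, 1])

```text
time: 9.53
tool_pos: [507.6, 370.0, 164.2]
eef_rot: [-0.003, 1.0, 0.005, 0.005]
contact_force: [0.6, 0.3, -1.1]
width: 49.2
grasp_force: 48.1
```

>>> send_rows([
  [0, 0, 0],
  [0, 0, 0],
  [30, 0, 0],
  [60, 0, 0],
  [88, 0, 0],
], twist=[0, 0, 0, 0, 0], jaw=[1, 1, 1, 1, 1])

```text
time: 9.95
tool_pos: [591.6, 368.1, 155.0]
eef_rot: [0.001, 1.0, 0.006, -0.001]
contact_force: [1.3, 1.0, -0.7]
width: 49.0
grasp_force: 48.1
```

```bash
cat > look.py <<'E'
from cell import robot
from h import *
import sys
s=robot.read_state(); show(s); v=[]
d=robot.read_camera("side"); cv2.imwrite(f"pics/{sys.argv[1]}.png",cv2.resize(d["color"][200:400,150:400,::-1],(750,600),interpolation=cv2.INTER_CUBIC))
w=robot.read_camera("wrist")["color"]; cv2.imwrite(f"pics/{sys.argv[1]}w.png",w[:,:,::-1])
E
python3 look.py lift
```

```text
t 9.95 pos [591.6 368.1 155. ] yawy -89.4 z [-0.003 -0.001 -1.   ] q [0.46 0.56 1.36 0.   1.22 2.02] F [ 1.3  1.  -0.7] w 49.0 g 48.1
```

View pics/lift.png

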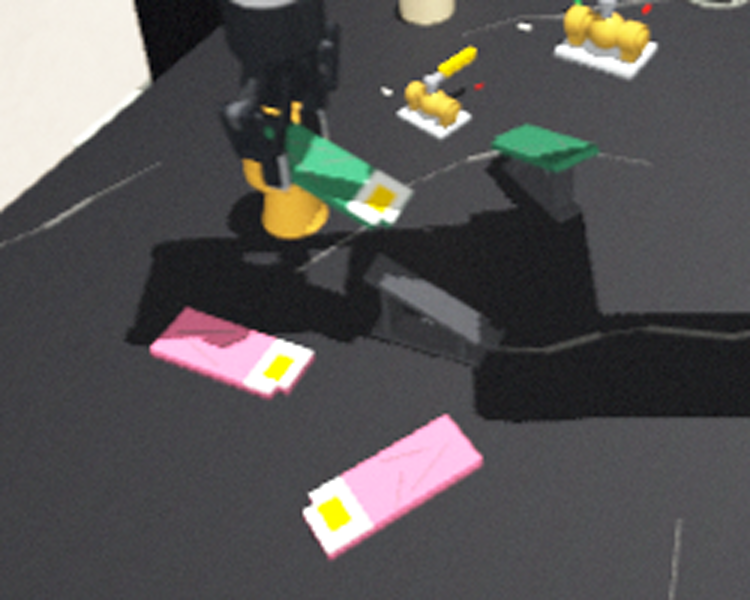

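The slab is lifted and still sloped, with its frosted end at crop (385,195). The bare easel's high end is at (380,262). Next I lower it onto that edge.

>>> send_rows([
  [0, 0, 30],
  [0, 0, 55],
  [0, 0, 55],
  [0, 0, 55],
], twist=[0, 0, 0, 0], jaw=[1, 1, 1, 1])

```text
time: 10.38
tool_pos: [588.9, 367.4, 98.9]
eef_rot: [0.001, 1.0, 0.005, -0.003]
contact_force: [0.1, 0.4, -1.1]
width: 48.9
grasp_force: 48.0
```

>>> send_rows([
  [0, 0, 4],
  [0, 0, 8],
  [0, 0, 12],
  [0, 0, 16],
  [0, 0, 18],
], twist=[0, 0, 0, 0, 0], jaw=[1, 1, 1, 1, 1])

```text
time: 10.8
tool_pos: [592.1, 368.8, 84.2]
eef_rot: [-0.0, 1.0, 0.005, 0.0]
contact_force: [0.4, 0.5, 3.9]
width: 49.2
grasp_force: 48.4
```

>>> send_rows([
  [0, 0, 3],
  [0, 0, 6],
  [0, 0, 9],
  [0, 0, 12],
  [0, 0, 12],
], twist=[0, 0, 0, 0, 0], jaw=[1, 1, 1, 1, 1])

```text
time: 11.22
tool_pos: [593.6, 369.1, 73.1]
eef_rot: [-0.001, 1.0, 0.005, 0.002]
contact_force: [2.2, 0.2, 6.0]
width: 49.1
grasp_force: 47.9
```

```bash
python3 look.py press
```

```text
t 11.22 pos [593.6 369.1  73.1] yawy -89.4 z [ 0.003  0.001 -1.   ] q [ 0.46  0.65  1.43 -0.    1.06  2.02] F [2.2 0.2 6. ] w 49.1 g 47.9
```

View pics/press.png

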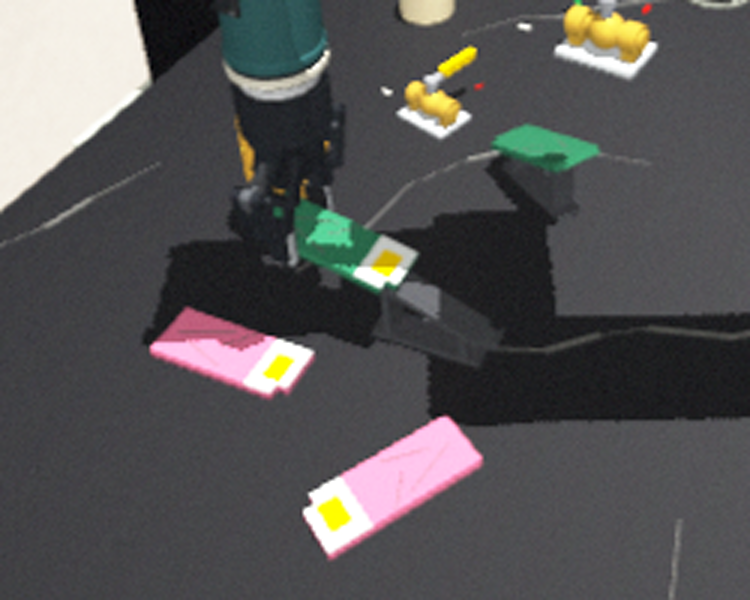

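It is pivoting on the easel edge as intended, at about 6 N. Another 12 mm should level it.

>>> send_rows([
  [0, 0, 3],
  [0, 0, 6],
  [0, 0, 9],
  [0, 0, 12],
  [0, 0, 12],
], twist=[0, 0, 0, 0, 0], jaw=[1, 1, 1, 1, 1])

```text
time: 11.73
tool_pos: [594.3, 369.3, 61.3]
eef_rot: [-0.001, 1.0, 0.005, 0.002]
contact_force: [3.5, -0.1, 5.9]
width: 49.1
grasp_force: 48.0
```

```bash
python3 look.py press2
python3 - <<'E'
import cv2
a=cv2.imread("pics/press2.png")[150:350,180:500]; b=cv2.imread("pics/press2w.png")[60:320,180:460]
import numpy as np
a=cv2.resize(a,(640,400)); b=cv2.resize(b,(560,520)); c=np.zeros((520,800,3),np.uint8); c[:300,:400]=cv2.resize(a,(400,300)); c[:372,400:]=cv2.resize(b,(400,372)); cv2.imwrite("pics/press2c.png",c)
E
```

```text
t 11.73 pos [594.3 369.3  61.3] yawy -89.4 z [ 0.004  0.002 -1.   ] q [ 0.46  0.66  1.43 -0.    1.04  2.02] F [ 3.5 -0.1  5.9] w 49.1 g 48.0
```

View pics/press2c.png

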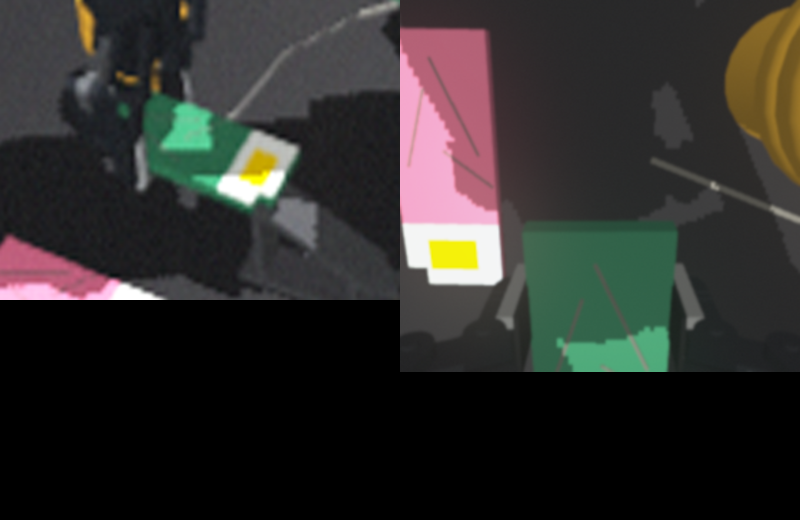

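>>> send_rows([
  [0, 0, -20],
  [0, 0, -60],
  [0, 0, -100],
  [0, 0, -120],
  [0, 0, -120],
], twist=[0, 0, 0, 0, 0], jaw=[1, 1, 1, 1, 1], newtons=60)

```text
time: 12.25
tool_pos: [595.2, 370.4, 186.4]
eef_rot: [-0.002, 1.0, 0.005, 0.005]
contact_force: [0.9, 0.1, -0.2]
width: 48.5
grasp_force: 63.3
```

>>> send_rows([
  [0, 0, 0],
  [0, 0, 0],
  [0, 0, 0],
], twist=[0, 0, 0], jaw=[1, 1, 1])

```text
time: 12.5
tool_pos: [590.3, 367.9, 177.4]
eef_rot: [0.001, 1.0, 0.005, -0.002]
contact_force: [0.3, 0.2, -3.1]
width: 48.8
grasp_force: 63.3
```

```bash
cat > tilt.py <<'E'
from cell import robot
from h import *
from scipy.optimize import least_squares
s=robot.read_state(); show(s); Tt=tool_T(s); rays=[];C={}
g=Tt[:3,3]-18.7*Tt[:3,2]
for n in ["scene","side"]:
    d=robot.read_camera(n);K=d["K"];T=d["world_from_camera"]; C[n]=(K,T)
    cv2.imwrite(f"pics/t_{n}_{s['time']:.1f}.png",d["color"][:,:,::-1])
    def nm(u): return np.linalg.norm(np.array(u)-proj(K,T,g-77*Tt[:3,0]))
    L=sorted(robot.tip_of(n,"label"),key=lambda o:nm(o["xy"]))
    for o in L[:2]: print(n,round(o["score"],2),np.round(o["xy"],1),"pred",np.round(proj(K,T,g-77*Tt[:3,0]),1))
    if L and nm(L[0]["xy"])<25: rays.append(ray(K,T,L[0]["xy"]))
if len(rays)==2:
    x,e=tri(rays); v=Tt[:3,:3].T@(x-g); print("label",np.round(x,1),e,"in tool rel grasp",np.round(v,1))
d=robot.read_camera("wrist");K=d["K"];T=Tt@d["hand_eye"]; im=cv2.cvtColor(d["color"],cv2.COLOR_RGB2HSV)
cv2.imwrite("pics/tw.png",d["color"][:,:,::-1])
m=((im[...,0]>65)&(im[...,0]<95)&(im[...,1]>90)).astype(np.uint8)
m[:, :250]=0; m[:,390:]=0
for r in range(195,260,3):
    c=np.flatnonzero(m[r]); 
    if len(c)>60: print(r,c[0],c[-1],int(d["color"][r,320:330,1].mean()),end="; ")
E
python3 tilt.py
```

```text
t 12.5 pos [590.3 367.9 177.4] yawy -89.4 z [-0.004 -0.002 -1.   ] q [0.46 0.54 1.34 0.   1.26 2.02] F [ 0.3  0.2 -3.1] w 48.8 g 63.3
scene 0.59 [380.7 137.6] pred [380.6 138.7]
scene 0.96 [406.9 181. ] pred [380.6 138.7]
side 0.56 [274.6 253.2] pred [275.8 249.4]
side 0.64 [237.7 321. ] pred [275.8 249.4]
label [509.7 375.4 192.9] [2.2, 2.2] in tool rel grasp [-80.6  -8.3   3.5]
216 298 371 78; 219 283 373 80; 222 269 373 85; 225 266 374 99; 228 267 374 99; 231 267 373 99; 234 267 373 99; 237 267 373 99; 240 267 373 100; 243 268 372 99; 246 268 371 99; 249 268 371 99; 252 269 371 98; 255 269 370 96; 258 269 371 96;
```

Run:
```python
import glob,numpy as np
from cell import robot
from h import *
c=[]
for n,b in [("scene",(180,240,100,130)),("side",(300,95,100,130))]:
    d=robot.read_camera(n);K=d["K"];T=d["world_from_camera"]
    for o in robot.tip_of(n,"nozzle_tip"):
        print(n,round(o["score"],2),np.round(o["xy"],1),"at z220",np.round(plane(ray(K,T,o["xy"]),220),1))
    for o in robot.tip_of(n,"nozzle"): print(n,"origin",round(o["score"],2),np.round(o["xy"],1),"at z0",np.round(plane(ray(K,T,o["xy"]),0),1))
    x,y,w,h=b; c.append(cv2.resize(d["color"][y:y+h,x:x+w,::-1],(400,520),interpolation=cv2.INTER_CUBIC))
cv2.imwrite("pics/noz.png",np.hstack(c))
```

```text
scene 0.71 [206.8 270. ] at z220 [ 572.2 -279.8  220. ]
side 0.56 [342.4 138.2] at z220 [ 584.8 -275.4  220. ]
```

View pics/noz.png

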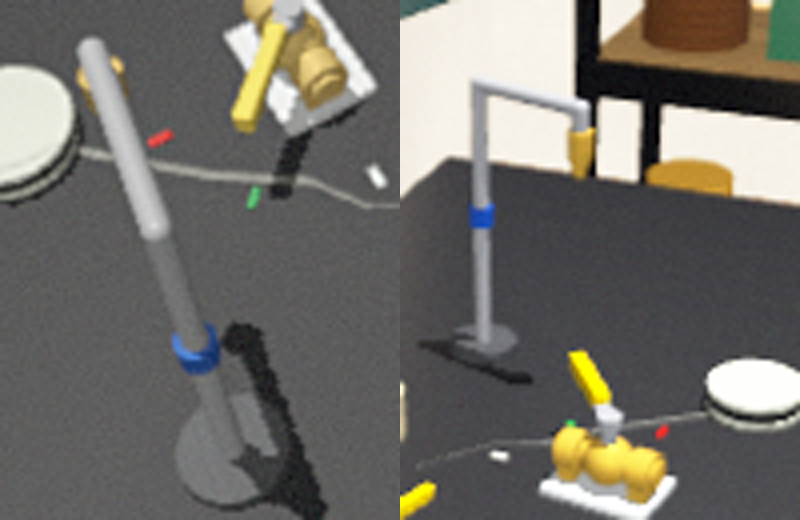

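Composite: in the scene view, the pipe's nozzle end is at full-frame (203,252), the post top at (218,297) and the foot at (238,354). In the side view the tip is at (345.3,139.3), the pipe end at (345.8,122) and the foot at (321.8,180).

Run:
```python
from cell import robot
from h import *
C={}
for n in ["scene","side"]:
    d=robot.read_camera(n); C[n]=(d["K"],d["world_from_camera"])
for nm,a,b,z in [("pipe end",(203,251.8),(345.8,122),285),("post top",(218.3,297),(320,116),285),("tip",(206,268.5),(345.3,139.3),220),("foot",(237.8,353.8),(321.8,180),0)]:
    r1=ray(*C["scene"],a); r2=ray(*C["side"],b); x,e=tri([r1,r2]); print(nm,np.round(x),e,np.round(plane(r1,z)),np.round(plane(r2,z)))
for p in [(577,-277),(572,-275),(582,-279)]: print(p,[np.round(proj(*C[n],(*p,220)),1).tolist()+np.round(proj(*C[n],(*p,285)),1).tolist() for n in C])
s=robot.read_state(); go(s,(560,30,240),None); show(s)
```

```text
pipe end [ 571. -273.  285.] [0.9, 0.9] [ 570. -274.  285.] [ 572. -272.  285.]
post top [ 687. -310.  283.] [1.8, 1.8] [ 686. -311.  285.] [ 685. -301.  285.]
tip [ 571. -277.  219.] [3.7, 3.7] [ 568. -279.  220.] [ 571. -269.  220.]
foot [ 688. -313.    5.] [1.2, 1.2] [ 687. -312.    0.] [ 691. -322.    0.]
(577, -277) [[209.0, 270.6, 203.4, 254.6], [344.5, 138.3, 344.9, 121.4]]
(572, -275) [[208.5, 268.7, 202.9, 252.7], [345.6, 138.7, 346.0, 121.8]]
(582, -279) [[209.4, 272.5, 203.9, 256.6], [343.5, 138.0, 343.8, 121.1]]
slide [-35.4 338.3 -60.1] twist 0.0 n 8.283396981504145 0.0
t 13.15 pos [591.9 368.7 179.9] yawy -89.4 z [ 0.  0. -1.] q [0.46 0.54 1.34 0.   1.26 2.02] F [ 0.2 -0.1 -2.6] w 48.5 g 63.3
```

>>> send_rows([
  [-10, 30, -10],
  [-22, 62, -25],
  [-35, 95, -40],
  [-48, 128, -55],
  [-60, 160, -60],
], twist=[-0.12, -0.24, -0.36, -0.48, -0.6], jaw=[1, 1, 1, 1, 1])

```text
time: 13.57
tool_pos: [533.9, 207.0, 242.2]
eef_rot: [0.0, 0.953, 0.303, 0.002]
contact_force: [1.7, -0.1, -1.8]
width: 48.5
grasp_force: 63.3
```

Run:
```python
from cell import robot
from h import *
s=robot.read_state(); show(s); go(s,(470,50,240))
```

```text
t 13.57 pos [533.9 207.  242.2] yawy -54.7 z [ 0.004  0.001 -1.   ] q [ 0.25  0.31  1.56 -0.    1.27  1.2 ] F [ 1.7 -0.1 -1.8] w 48.5 g 63.3
slide [-142.9   91.1    1.9] twist 0.0 n 4.0647175874730594 0.0
```

>>> send_rows([
  [-28, 18, 0],
  [-56, 36, 0],
  [-85, 54, 0],
  [-114, 73, 0],
  [-143, 91, 0],
], twist=[-0.12, -0.24, -0.36, -0.48, -0.6], jaw=[1, 1, 1, 1, 1])

```text
time: 13.98
tool_pos: [468.0, 50.6, 240.2]
eef_rot: [0.0, 0.821, 0.571, 0.0]
contact_force: [-0.3, -0.2, -0.5]
width: 48.7
grasp_force: 63.3
```

Run:
```python
from cell import robot
from h import *
s=robot.read_state(); show(s); go(s,(430,-90,240))
```

```text
t 13.98 pos [468.   50.6 240.2] yawy -20.4 z [ 0.001 -0.    -1.   ] q [-0.04  0.16  1.77 -0.    1.21  0.32] F [-0.3 -0.2 -0.5] w 48.7 g 63.3
slide [-145.1   13.4    0.2] twist 0.0 n 3.4937977762591084 0.0
```

>>> send_rows([
  [-29, 3, 0],
  [-58, 5, 0],
  [-87, 8, 0],
  [-116, 11, 0],
  [-145, 13, 0],
], twist=[-0.12, -0.24, -0.36, -0.48, -0.6], jaw=[1, 1, 1, 1, 1])

```text
time: 14.4
tool_pos: [429.6, -88.1, 240.3]
eef_rot: [0.0, 0.618, 0.786, 0.0]
contact_force: [1.4, -0.9, -1.1]
width: 48.5
grasp_force: 63.3
```

Run:
```python
from cell import robot
from h import *
s=robot.read_state(); show(s); go(s,(421,-228,180),72.6)
```

```text
t 14.4 pos [429.6 -88.1 240.3] yawy 13.6 z [ 0.001 -0.    -1.   ] q [-0.36  0.11  1.83  0.    1.2  -0.6 ] F [ 1.4 -0.9 -1.1] w 48.5 g 63.3
slide [-133.9  -41.3   60.3] twist -1.03 n 3.6577875390903194 8.238903429819707
```

>>> send_rows([
  [-27, -8, 8],
  [-54, -17, 20],
  [-80, -25, 35],
  [-107, -33, 50],
  [-134, -41, 60],
], twist=[-0.12, -0.24, -0.36, -0.48, -0.6], jaw=[1, 1, 1, 1, 1])

```text
time: 14.82
tool_pos: [420.1, -227.7, 179.0]
eef_rot: [-0.0, 0.359, 0.934, 0.0]
contact_force: [-0.1, -0.1, -2.3]
width: 48.5
grasp_force: 63.3
```

>>> send_rows([
  [0, 0, 5],
  [0, 0, 15],
  [0, 0, 25],
  [0, 0, 33],
  [0, 0, 33],
], twist=[-0.12, -0.24, -0.36, -0.43, -0.43], jaw=[1, 1, 1, 1, 1])

```text
time: 15.23
tool_pos: [419.9, -226.2, 145.7]
eef_rot: [-0.001, 0.153, 0.988, 0.001]
contact_force: [0.5, 1.0, -1.6]
width: 49.0
grasp_force: 63.2
```

>>> send_rows([
  [0, 0, 0],
  [0, 0, 0],
  [0, 0, 0],
], twist=[0, 0, 0], jaw=[1, 1, 1])

```text
time: 15.48
tool_pos: [421.4, -227.0, 147.6]
eef_rot: [0.001, 0.155, 0.988, -0.0]
contact_force: [-0.1, -0.2, -2.4]
width: 48.5
grasp_force: 63.3
```

```bash
python3 tilt.py
python3 - <<'E'
from cell import robot
from h import *
s=robot.read_state(); print(); show(s); go(s,(497,-251.5,147),72.6)
E
```

```text
t 15.48 pos [ 421.4 -227.   147.6] yawy 72.2 z [ 0.001 -0.001 -1.   ] q [-0.64  0.29  1.87  0.    0.99 -1.9 ] F [-0.1 -0.2 -2.4] w 48.5 g 63.3
scene 0.81 [206.8 256.4] pred [204.  255.1]
scene 0.69 [408.2 180. ] pred [204.  255.1]
side 0.49 [358.5 161.7] pred [363.  157.8]
side 0.43 [387.4 195.6] pred [363.  157.8]
label [ 502.7 -242.6  156.1] [6.7, 6.7] in tool rel grasp [-82.2  10.   10.3]
219 305 372 163; 222 286 373 185; 225 267 373 238; 228 267 373 238; 231 266 373 238; 234 266 373 238; 237 267 372 238; 240 267 372 237; 243 267 372 237; 246 268 371 237; 249 268 371 237; 252 268 370 233; 255 268 370 173; 258 268 370 154; 
t 15.73 pos [ 421.  -226.7  147.1] yawy 72.3 z [ 0. -0. -1.] q [-0.64  0.29  1.87  0.    0.99 -1.9 ] F [ 0.5  0.  -2. ] w 48.5 g 63.3
slide [-79.9  -0.4   0.2] twist -0.006 n 1.9172011230096921 0.04601534458179804
```

>>> send_rows([
  [-18, 0, 0],
  [-36, 0, 0],
  [-54, 0, 0],
  [-70, 0, 0],
  [-80, 0, 0],
], twist=[0, 0, 0, 0, 0], jaw=[1, 1, 1, 1, 1])

```text
time: 16.15
tool_pos: [498.9, -251.8, 147.1]
eef_rot: [0.001, 0.154, 0.988, -0.0]
contact_force: [-0.1, 0.5, -1.0]
width: 48.9
grasp_force: 63.3
```

>>> send_rows([
  [0, 0, 0],
  [0, 0, 0],
  [0, 0, 0],
  [0, 0, 0],
], twist=[0, 0, 0, 0], jaw=[1, 1, 1, 1])

```text
time: 16.48
tool_pos: [495.8, -250.4, 146.6]
eef_rot: [-0.001, 0.154, 0.988, 0.0]
contact_force: [0.2, -0.2, -1.4]
width: 48.8
grasp_force: 63.3
```

```bash
python3 tilt.py
python3 - <<'E'
from cell import robot
from h import *
c=[];print()
for n,b in [("scene",(170,215,100,130)),("side",(310,95,100,130))]:
    d=robot.read_camera(n);K=d["K"];T=d["world_from_camera"]; x,y,w,h=b
    for nm,p in [("tip",(572.5,-275,220)),("label",(572.5,-275,162)),("axis",(481,-104,78)),("half",(481+102*np.cos(np.radians(-53.4)),-104+102*np.sin(np.radians(-53.4)),78))]:
        u=proj(K,T,p); print(n,nm,np.round(u,1),"crop",np.round(((u[0]-x)*4+(400 if n=="side" else 0),(u[1]-y)*4)))
    c.append(cv2.resize(d["color"][y:y+h,x:x+w,::-1],(400,520),interpolation=cv2.INTER_CUBIC))
cv2.imwrite("pics/final.png",np.hstack(c))
E
```

```text
t 16.48 pos [ 495.8 -250.4  146.6] yawy 72.3 z [-0.001  0.001 -1.   ] q [-0.59  0.39  1.7  -0.    1.05 -1.85] F [ 0.2 -0.2 -1.4] w 48.8 g 63.3
scene 0.7 [405.9 178.2] pred [212.6 280.1]
scene 0.66 [399.1 148.7] pred [212.6 280.1]
side 0.5 [339.3 154.5] pred [346.  152.6]
side 0.57 [239.2 321.5] pred [346.  152.6]
216 268 383 92; 219 267 380 95; 222 265 373 114; 225 265 374 158; 228 265 373 158; 231 265 373 158; 234 265 373 158; 237 266 373 157; 240 266 372 153; 243 267 372 140; 246 267 371 136; 249 268 371 121; 252 268 370 105; 255 268 370 99; 258 268 371 92; 
scene tip [208.6 268.9] crop [155. 216.]
scene label [213.2 282. ] crop [173. 268.]
scene axis [252.2 240.7] crop [329. 103.]
scene half [240.9 271.3] crop [284. 225.]
side tip [345.5 138.7] crop [542. 175.]
side label [345.2 153.1] crop [541. 232.]
side axis [352.9 198.5] crop [571. 414.]
side half [344.4 184.6] crop [538. 359.]
```

View pics/final.png

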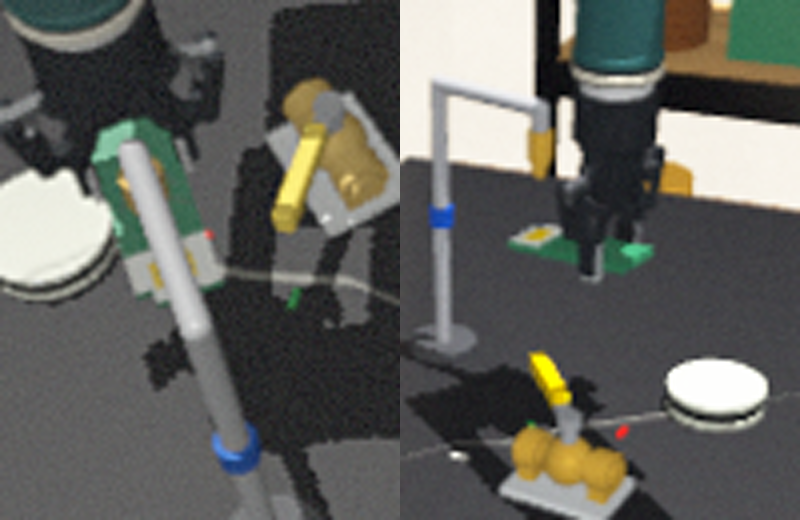

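In both views the yellow label centre, at crop (168,268) and (541,236), is within about 1 px of the point predicted under the nozzle. The slab looks level with clear space around it, and the lever tip sits at its half-open position. Handing in.

```bash
python3 -c "
from cell import robot
print(robot.job_done())"
```

```text
the job is handed in; nothing more can be done
None
```

I handed the job in at about 17 s of the 51 s; no verdict came back. By my last measurements the valve lever is half open and the green sample is held about level (tilt roughly 0.05 rad), label up, its frosted end within a few mm of the nozzle axis and about 60 mm below the tip.

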